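# Open the data logger for a battery change

### The arm

A 6-joint arm with a two-finger parallel gripper is mounted at the origin on a cart in front of the work surface, level with it; the furniture and walls round the work are solid. World frame = base frame: x ahead of the robot, y to its left, z up, the work surface at z = 0. Lengths are in m, angles in rad, forces in N, time in s.
With the tool pointing down it reaches from about 0.25 to 0.775 m from the base axis. Payload 4 kg.
Tool frame: the origin (TCP) lies on the centre line of the jaws, within the pads' length; the fingertips stand 25 mm ahead of it and the grasp point (between the pads) lies 6 mm ahead of it; z points along the fingers, y is the line along which they close (so a half turn about z gives the same grasp; the last joint's range is limited). The gripper opens to 94 mm and grips with 3 to 60 N. Pads are 16 mm wide; open, the fingers measure 119 mm over their backs; the gripper's body (75 mm by 177 mm) begins 78 mm behind the grasp point.
Start: joints at [-1.265, 0.087, 1.371, -0, 1.684, -0.103], TCP at [0.219, -0.505, 0.231] pointing down, gripper open.
Joint ranges: [-3.1, 3.1], [-0.76, 2.03], [0.27, 2.55], [-1.08, 4.22], [0.17, 2.65], [-2.57, 2.57]. Speed limits (rad/s): [2.79, 2.79, 3.14, 3.14, 3.14, 3.14].

### API

Orientations are given as [roll, pitch, yaw] about the fixed x, y, z axes, in that order (R = Rz(yaw) Ry(pitch) Rx(roll)).
In Python, from bench import robot, imaging gives the robot as it stands. The module is installed in compiled form; this text tells all that it offers.
- The arm moves only by the tool drive_tool, never from a script. Its argument "series" is a list of rows, each a list of 3 entries, a list of its own where there are three numbers: the finger opening in m, from 0 to 0.094, then the shift along the tool's x, y, z in m, then the turn, a rotation vector about the tool's x, y, z in rad. A call has 1 to 5 rows; each row is the pose to reach, as a shift and turn from the pose commanded when the call began, along the tool's axes at that moment; what a row does not reach only later rows make up. A row lasts 1/8 s, in which the tool goes at most 62.5 mm and 10.7 degrees, less where a joint would pass 70% of its speed; a pose out of reach is approached as far as the arm can. A call with a gripper value outside its range is refused whole. The fingers move at their own pace and stop on an object; the grip force is fixed at half the most. Time passes only in rows, so rows that repeat a pose let the fingers close. It gives the time, the measured TCP pose, the force, the opening and the grip force at its end, in the units of the state.
- robot.get_obs(): the state, without advancing time (a new reading comes with each control period).
- imaging.snapshot(name): name is "scene" or "top" or "wrist"; returns the picture (384x512x3 uint8, red, green, blue); there is no depth.
- imaging.get_calibration(name): a dict with "intrinsics" (3x3 intrinsics, pixels), "position" and "rotation" of the camera in the world. Camera axes: x right, y up, looking along -z (the intrinsics and any distortion apply to the point x, -y, -z); pixel columns grow to the right and rows downward; lengths in m; the calibration is good to about 2 mm. A picture is of the moment at which its call begins: read the wrist's pose just before it. get_calibration takes no time and is no camera call; for the wrist camera it gives the pose at the moment of the call.
- robot.close_job(): hands the job in; it is judged then, once.
The state is a dict: "time": time; "joint_positions": joint angles; "qvel": joint speeds; "joint_torque": joint torques, N m; "tool_pos": TCP position; "ee_rot": TCP orientation; "wrist_force": force on the tool from outside, world axes, zero at the start; "wrist_torque": the same for the moment, N m; "width": finger opening in m; "finger_force": force on a finger pad.
Only numpy, scipy, OpenCV 4.12 (cv2) and the standard library are available. Lean on these libraries where they do the work, as an engineer would, in place of code of your own. Each camera call takes 0.05 s, during which the arm holds its last target. There are 200 camera calls.

### The job

This data logger is due for a fresh battery pack: switch it off first by pressing the raised rear half of the paddle rocker on its deck, with the hatches still shut. Then press the ribbed free edge of the wide battery hatch gently, once only (a second press would latch it shut again), take the finger well away and see that the hatch pops up and stands by itself for a second. Finally push the standing hatch over backwards with a finger until it leans on its stop and stays there; leave the narrow card hatch shut, and pick up or shift none of the things lying about.

Things in the scene. Friction and masses are not known exactly. Their poses are not given: they have to be found in the camera images.
- logger: portable data logger: grey case 190 mm deep (x), 260 wide (y), fixed on the bench. Origin: centre of its underside. x points to its rear (away from the robot), y to its left, z up. Sloping front panel at x = -98 to -10 mm; flat deck at z = 72 mm behind it. Two hatch bays of one size in the deck, centres x = 38, y = +76 and -76 mm (which is which varies), the paddle rocker between them
- power_rocker (a joint): black paddle 47 mm long (x), 27 wide (y), pivot along the logger's y at its x = 28, y = 0, z = 81 mm. 0 rad = on: rear half (ring mark) raised, front half (bar mark) down. 0.42 = off: rear half down. It snaps over centre and stays; about 1.5 N on the rear half, 18 mm behind the pivot, tips it; that point travels some 7 mm down
- rocker_rear (a point): top surface of the rocker's rear half, 18 mm behind the pivot, where it is pressed (moves with the rocker)
- battery_hatch_bay: black frame of the battery hatch, fixed in the deck, 88 mm (x) by 100 (y), its rim 2 mm above the deck. Origin: centre of the bay at deck level (72 mm above the bench). Axes as the logger's.
- battery_hatch (a joint): wide grey hatch, 86 mm wide (y), 72 deep, 4 thick, hinged at its rear. 0 rad = shut, top 3 mm proud of the frame; positive = front edge up. Pressed at the ribs to -0.07 or lower (4 mm; 2 N; firm stop at -0.1) and let go, it pops up within 1 s to 1.08 and rests on sprung arms. From there it swings on lightly to its stop at 1.75 (leaning 10 degrees back), and stays. Pressed down again it latches shut
- battery_hatch_press (a point): centre of the ribbed patch (22 by 17 mm) on the top face of the battery hatch, 57 mm in front of the hinge and 15 mm behind the free edge (moves with the hatch)
- battery_hatch_edge (a point): middle of the free front edge of the battery hatch, 72 mm from the hinge (moves with the hatch)
- battery_hatch_hinge (a point): middle of the battery hatch's hinge axis, fixed, 74 mm above the bench; the axis runs along the logger's y. The two lifter arms beside it, 37 mm either side of the middle, reach 27 mm above it once the hatch has popped.
- battery_hatch_follower (a joint): the pin inside the battery hatch's latch, hidden, in m: 0 while latched, runs to +0.003 or up to +0.009 as the first press releases it, lies near -0.001 once the hatch has popped; it goes below -0.0045 only while the hatch is being pressed shut again
- card_hatch (a joint): the narrow memory-card hatch in the other bay, 42 mm wide, 72 deep, same latch and values; to be left shut at 0
- card_hatch_press (a point): centre of the ribbed patch on the card hatch
- spare_pack: bystander: fresh battery pack of two cells side by side, 66 x 41 x 20 mm, lying in front of the logger; origin under its centre
- screwdriver: bystander: slotted screwdriver, 152 mm, lying in front of the logger; origin under its centre
- loupe: bystander: black eye loupe, 36 mm across, 30 high, left of the logger; origin under its centre
- parts_jar: bystander: jar with cap, 52 mm across, 68 high, left of the logger towards its rear; origin under its centre
- tweezers_1: bystander: tweezers, 122 mm long, right of the logger; origin under their centre
- loose_board_1: bystander: circuit board 60 x 98 x 11 mm, right of the logger towards its front; origin under its centre

How it is judged:
On the way, in this order (a step that is already met when the one before it is completed fails the run):
1. the rocker is pressed over to off while the battery hatch is still shut (value of joint power_rocker above 0.36 rad and value of joint battery_hatch between -0.03 and 0.03 rad), for 0.2 s.
2. the battery hatch has popped up and stands by itself, nothing of the robot touching it (value of joint battery_hatch between 0.9 and 1.35 rad and velocity of joint battery_hatch between -0.1 and 0.1 rad/s and contact force between each of the arm, the fingers and battery_hatch_bay below 0.2 N), for 0.8 s.
At the end, for the whole second after the job is handed in: the rocker is off (over 0.36 rad), the battery hatch leans back at its stop (over 1.62 rad) and is still, and the card hatch is shut (within 0.05 rad) (value of joint power_rocker above 0.36 rad and value of joint battery_hatch above 1.62 rad and velocity of joint battery_hatch between -0.1 and 0.1 rad/s and value of joint card_hatch between -0.03 and 0.05 rad); the robot touches nothing.
It fails at once if the card hatch is opened or pressed in (value of joint card_hatch above 0.1 rad or value of joint card_hatch below -0.05 rad).
It fails at once if the battery hatch is pressed shut again (latch pin on its closing track, below -4.5 mm) (value of joint battery_hatch_follower below -0.0045 m).
It fails at once if a thing lying about is lifted, carried or shifted by more than 30 mm (distance of any of spare_pack, screwdriver, loupe, parts_jar, tweezers_1, loose_board_1 from where it was at the start of the episode above 0.03 m).
It fails at once if the logger or its hatch is pressed with more than 80 N (contact force between any of the fingers, the arm and logger above 80 N or contact force between any of the fingers, the arm and battery_hatch_bay above 80 N).
It also fails if it takes over 51 s, if anything falls off the work surface, if the arm or the gripper's body presses on something with over 40 N, if the wrist force passes 120 N, or if a joint passes its speed limit or range.

## Working session

There is one attempt and no reset: what is moved stays moved. The work goes in short steps, Python scripts to look and compute and a tool call to move; the robot and the scene stay as the last step left them, time stands still between calls to the robot, and variables do not carry over. Pictures are saved under pics/ and viewed, at most 10 in all, crops included, and the job is handed in when it is done.

Besides the shell and the picture viewer there is one more tool, called after "Call:" by a JSON object that holds its "op" and its "data". drive_tool: Moves the arm, as the interface text tells. Its arguments: {"type":"object","properties":{"series":{"type":"array"}},"required":["series"]}

```bash
mkdir -p pics
python3 - <<'E'
from bench import robot, imaging
import cv2,json
o=robot.get_obs();print({k:o[k] for k in("time","tool_pos","ee_rot","width")})
for n in("scene","top"):
    im=imaging.snapshot(n);cv2.imwrite(f"pics/{n}0.png",im[:,:,::-1])
    c=imaging.get_calibration(n);print(n,c)
E
```

```text
{'time': 0.0, 'tool_pos': array([ 0.21848514, -0.50421642,  0.22928311]), 'ee_rot': array([-3.13938952e+00, -2.17205933e-04,  4.08803134e-01]), 'width': 0.0939225427240912}
scene {'intrinsics': array([[372.8805152 ,   0.        , 247.84489788],
       [  0.        , 372.8805152 , 194.71631048],
       [  0.        ,   0.        ,   1.        ]]), 'position': array([0.052019  , 0.49566277, 0.61359151]), 'rotation': array([ 0.91253199, -0.0175573 , -2.36987647])}
top {'intrinsics': array([[412.79464195,   0.        , 251.66855047],
       [  0.        , 412.79464195, 194.33702016],
       [  0.        ,   0.        ,   1.        ]]), 'position': array([ 0.40949064, -0.01827688,  0.96396932]), 'rotation': array([ 0.1094215 ,  0.02863729, -1.54173917])}
```

View pics/top0.png

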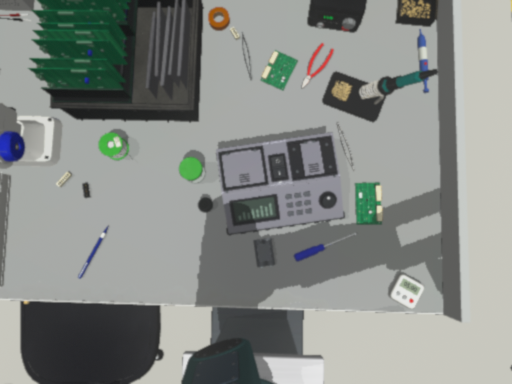

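View pics/scene0.png

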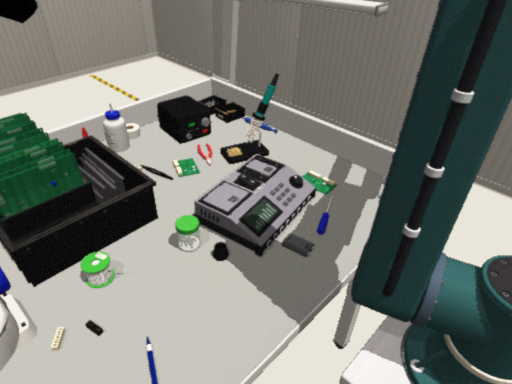

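The top view shows the logger at about (280,185), slightly turned. The wide hatch seems to be the left one at about (243,167), with the rocker near (278,165). I'll enlarge it to check.

Run:
```python
import cv2
im=cv2.imread("pics/top0.png")[125:240,205:355]
cv2.imwrite("pics/crop0.png",cv2.resize(im,None,fx=5,fy=5,interpolation=cv2.INTER_CUBIC))
```

```text
(no output)
```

View pics/crop0.png

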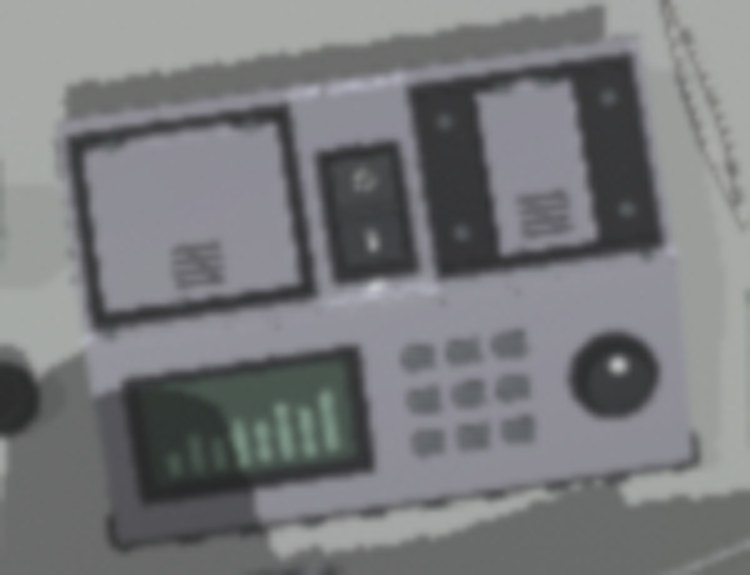

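```bash
cat > h.py <<'E'
import numpy as np
from scipy.spatial.transform import Rotation as R
from bench import robot, imaging
def ray(c,px,z):
    d=R.from_euler('xyz',c['rotation']).as_matrix()@((np.linalg.inv(c['intrinsics'])@[*px,1])*[1,-1,-1])
    p=np.array(c['position']);return p+d*(z-p[2])/d[2]
def fit(P,W):  # planar rigid fit: W = Rz(a) P + t
    P,W=np.array(P),np.array(W)[:,:2];p,w=P.mean(0),W.mean(0);A,B=P-p,W-w
    a=np.arctan2((A[:,0]*B[:,1]-A[:,1]*B[:,0]).sum(),(A*B).sum());M=np.array([[np.cos(a),-np.sin(a)],[np.sin(a),np.cos(a)]])
    t=w-M@p;return a,t,(W-P@M.T-t)
def L2W(a,t,p):return np.r_[np.array([[np.cos(a),-np.sin(a)],[np.sin(a),np.cos(a)]])@p[:2]+t,p[2]]
def move(a,tgt):  # shift in present tool axes to world TCP tgt, tool down at yaw a
    o=robot.get_obs();T=R.from_euler('xyz',o['ee_rot']);G=R.from_euler('xyz',[np.pi,0,a])
    print('tcp',np.round(o['tool_pos'],4),'shift',np.round(T.inv().apply(tgt-o['tool_pos']),4),'rot',np.round((T.inv()*G).as_rotvec(),3))
E
python3 - <<'E'
from h import *
c=imaging.get_calibration("top")
px=[(68,137),(292,105),(315,293),(95,328),(410,88),(632,55),(662,243),(440,277)]
P=[(38+dx,cy+dy) for cy in(76,-76) for dx,dy in((44,50),(44,-50),(-44,-50),(-44,50))]
W=[ray(c,((x-2)/5+205,(y-2)/5+125),.074) for x,y in px]
a,t,r=fit(np.array(P)/1e3,W);print(a,t);print(np.round(r*1e3,1))
rib=ray(c,((198-2)/5+205,(265-2)/5+125),.077);print('rib',rib,L2W(a,t,np.array([.017,.076,.077])))
rk=ray(c,((364-2)/5+205,(180-2)/5+125),.088);print('ring',rk,L2W(a,t,np.array([.046,0,.088])))
move(a,L2W(a,t,np.array([.046,0,.088+.025+.06])))
E
```

```text
0.17064507330724463 [ 0.54011239 -0.0505582 ]
[[-1.3 -1.1]
 [-1.7 -0.7]
 [ 2.   2.1]
 [ 1.2 -1.2]
 [-1.8 -1. ]
 [-1.8  0.7]
 [ 1.8  2. ]
 [ 1.5 -0.7]]
rib [0.54235165 0.02724792 0.077     ] [0.5439593  0.02722484 0.077     ]
ring [ 0.57940828 -0.04363336  0.088     ] [ 0.58544426 -0.04274657  0.088     ]
tcp [ 0.2185 -0.5043  0.2294] shift [ 0.5202 -0.2775  0.0571] rot [-0.002  0.     0.238]
```

Call:
{"op": "drive_tool", "data": {"series": [[0.0, [0.52, -0.277, 0.015], [0, 0, 0.238]], [0.0, [0.52, -0.277, 0.015], [0, 0, 0.238]], [0.0, [0.52, -0.277, 0.015], [0, 0, 0.238]], [0.0, [0.52, -0.277, 0.015], [0, 0, 0.238]], [0.0, [0.52, -0.277, 0.015], [0, 0, 0.238]]]}}

```text
time: 0.72
tool_pos: [0.4123, -0.2607, 0.2222]
ee_rot: [-3.141, 0.0, 0.17]
wrist_force: [0.9, -0.4, 0.0]
width: 0.0473
finger_force: 0.0
```

Run:
```python
from h import *
a,t=.1706,np.array([.5401,-.0506])
move(a,L2W(a,t,np.array([.046,0,.2])))
```

```text
tcp [ 0.4123 -0.2607  0.2222] shift [ 0.2076 -0.1854  0.0221] rot [-0.  0. -0.]
```

Call:
{"op": "drive_tool", "data": {"series": [[0.0, [0.2, -0.185, 0.02], [0, 0, 0]], [0.0, [0.2, -0.185, 0.02], [0, 0, 0]], [0.0, [0.2, -0.185, 0.02], [0, 0, 0]], [0.0, [0.2, -0.185, 0.02], [0, 0, 0]], [0.0, [0.2, -0.185, 0.02], [0, 0, 0]]]}}

```text
time: 1.35
tool_pos: [0.578, -0.0433, 0.2012]
ee_rot: [-3.141, 0.002, 0.175]
wrist_force: [-0.3, 0.0, -0.7]
width: 0.0008
finger_force: 0.0
```

Run:
```python
from h import *
import cv2
a,t=.1706,np.array([.5401,-.0506])
move(a,L2W(a,t,np.array([.046,0,.2])))
c=imaging.get_calibration("wrist");print(c)
cv2.imwrite("pics/w1.png",imaging.snapshot("wrist")[:,:,::-1])
```

```text
tcp [ 0.578  -0.0433  0.2012] shift [0.0074 0.0008 0.0012] rot [-0.001  0.002  0.004]
{'intrinsics': array([[277.83653226,   0.        , 250.91518771],
       [  0.        , 277.83653226, 197.17204446],
       [  0.        ,   0.        ,   1.        ]]), 'position': array([ 0.65637112, -0.03033385,  0.35537105]), 'rotation': array([-2.77572495e-01,  1.09896783e-03, -1.39623297e+00])}
```

View pics/w1.png

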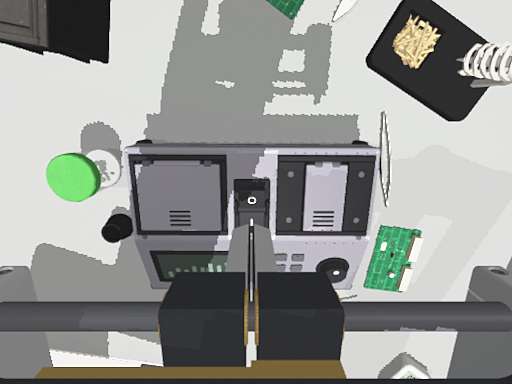

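The wrist view shows the ring mark at (252,200), battery hatch ribs at (180,218), and card ribs at (323,218). The left bay spans about (129,156) to (229,235).

Run:
```python
from h import *
a,t=.1706,np.array([.5401,-.0506])
c=imaging.get_calibration("wrist")
for n,p,z,l in(("ring",(252,200),.088,(.046,0)),("rib",(180,218),.077,(.017,.076)),("cardrib",(323,218),.077,(.017,-.076)),("BL",(134,236),.074,(-.006,.126)),("BR",(229,234),.074,(-.006,.026)),("TL",(129,156),.074,(.082,.126)),("cBR",(368,234),.074,(-.006,-.126)),("cBL",(277,234),.074,(-.006,-.026))):
    print(n,np.round(ray(c,p,z),4),np.round(L2W(a,t,np.array([*l,z])),4))
```

```text
ring [ 0.5794 -0.0438  0.088 ] [ 0.5854 -0.0428  0.088 ]
rib [0.5432 0.0276 0.077 ] [0.544  0.0272 0.077 ]
cardrib [ 0.5698 -0.1222  0.077 ] [ 0.5698 -0.1226  0.077 ]
BL [0.5122 0.0757 0.074 ] [0.5128 0.0726 0.074 ]
BR [ 0.5328 -0.0266  0.074 ] [ 0.5298 -0.026   0.074 ]
TL [0.5993 0.086  0.074 ] [0.5995 0.0875 0.074 ]
cBR [ 0.5594 -0.1761  0.074 ] [ 0.5556 -0.1758  0.074 ]
cBL [ 0.542  -0.0782  0.074 ] [ 0.5386 -0.0772  0.074 ]
```

Call:
{"op": "drive_tool", "data": {"series": [[0.0, [0.0055, 0.0005, 0.04], [0, 0.002, 0.004]], [0.0, [0.0055, 0.0005, 0.078], [0, 0.002, 0.004]], [0.0, [0.0055, 0.0005, 0.083], [0, 0.002, 0.004]], [0.0, [0.0055, 0.0005, 0.086], [0, 0.002, 0.004]]]}}

```text
time: 1.9
tool_pos: [0.5829, -0.0469, 0.1177]
ee_rot: [3.141, -0.003, 0.165]
wrist_force: [-0.1, 1.0, -0.3]
width: 0.0007
finger_force: 0.0
```

Call:
{"op": "drive_tool", "data": {"series": [[0.0, [0, 0, 0.002], [0, 0, 0]], [0.0, [0, 0, 0.004], [0, 0, 0]]]}}

```text
time: 2.15
tool_pos: [0.5842, -0.0464, 0.1149]
ee_rot: [3.14, -0.006, 0.167]
wrist_force: [1.3, -1.2, 3.5]
width: 0.0005
finger_force: 1.4
```

Run:
```python
from h import *
a,t=.1706,np.array([.5401,-.0506])
move(a,L2W(a,t,np.array([.044,0,.11])))
```

```text
tcp [ 0.5842 -0.0464  0.1149] shift [-0.0002 -0.0033  0.0049] rot [ 0.002 -0.006 -0.004]
```

Call:
{"op": "drive_tool", "data": {"series": [[0.0, [0, -0.003, -0.003], [0, 0, 0]], [0.0, [0, -0.003, 0.001], [0, 0, 0]], [0.0, [0, -0.003, 0.004], [0, 0, 0]], [0.0, [0, -0.003, 0.007], [0, 0, 0]], [0.0, [0, -0.003, 0.007], [0, 0, 0]]]}}

```text
time: 2.78
tool_pos: [0.5828, -0.0426, 0.1081]
ee_rot: [3.141, -0.004, 0.167]
wrist_force: [-2.5, 0.4, 10.7]
width: 0.0005
finger_force: 5.2
```

Call:
{"op": "drive_tool", "data": {"series": [[0.0, [0, 0, 0.002], [0, 0, 0]], [0.0, [0, 0, 0.002], [0, 0, 0]]]}}

```text
time: 3.02
tool_pos: [0.5828, -0.0426, 0.1079]
ee_rot: [3.141, -0.005, 0.167]
wrist_force: [-5.3, 1.7, 16.5]
width: 0.0007
finger_force: 8.1
```

Firm stop reached. I'll lift and check.

Call:
{"op": "drive_tool", "data": {"series": [[0.0, [0, 0, -0.04], [0, 0, 0]], [0.0, [0, 0, -0.08], [0, 0, 0]], [0.0, [-0.03, -0.04, -0.095], [0, 0, 0]], [0.0, [-0.03, -0.075, -0.095], [0, 0, 0]], [0.0, [-0.03, -0.075, -0.095], [0, 0, 0]]]}}

```text
time: 3.65
tool_pos: [0.539, 0.0277, 0.1981]
ee_rot: [-3.141, -0.001, 0.17]
wrist_force: [0.8, -0.4, -0.3]
width: 0.0002
finger_force: 0.0
```

Run:
```python
from h import *
import cv2
a,t=.1706,np.array([.5401,-.0506])
move(a,L2W(a,t,np.array([.017,.076,.12])))
im=imaging.snapshot("wrist")[:,:,::-1];cv2.imwrite("pics/w2.png",im)
t2=imaging.snapshot("top")[125:240,205:355,::-1];t2=cv2.resize(t2,None,fx=3.4,fy=3.4)
cv2.imwrite("pics/m2.png",cv2.resize(im[120:300,100:400],None,fx=2.6,fy=2.6))
```

```text
tcp [0.539  0.0277 0.1981] shift [0.0047 0.0013 0.0781] rot [-0.    -0.001 -0.001]
```

View pics/m2.png

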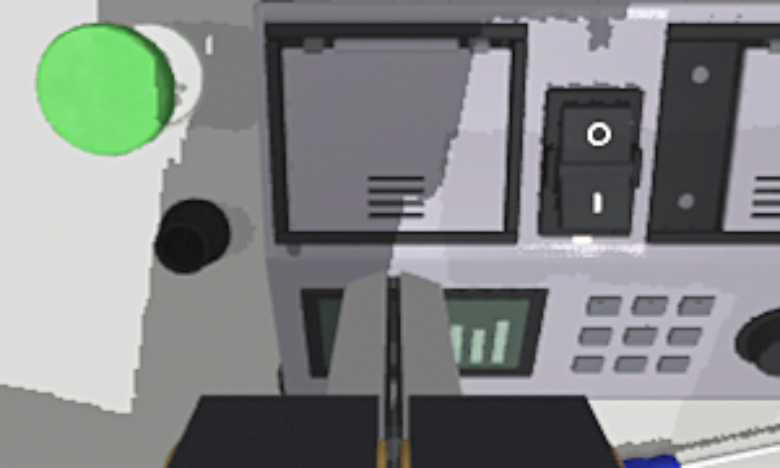

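The rocker's front (bar) half now looks raised, and the 7 mm of travel ended on a firm stop, so it's off. Next I'll approach the ribs.

Call:
{"op": "drive_tool", "data": {"series": [[0.0, [0.0045, 0.001, 0.05], [0, 0, 0]], [0.0, [0.0045, 0.001, 0.08], [0, 0, 0]], [0.0, [0.0045, 0.001, 0.088], [0, 0, 0]], [0.0, [0.0045, 0.001, 0.088], [0, 0, 0]], [0.0, [0.0045, 0.001, 0.088], [0, 0, 0]]]}}

```text
time: 4.38
tool_pos: [0.5461, 0.0255, 0.1123]
ee_rot: [3.141, -0.005, 0.166]
wrist_force: [0.0, 0.2, 0.6]
width: 0.0002
finger_force: 0.0
```

Run:
```python
from h import *
a,t=.1706,np.array([.5401,-.0506])
move(a,L2W(a,t,np.array([.017,.076,.097])))
```

```text
tcp [0.5461 0.0255 0.1123] shift [-0.0019 -0.002   0.0153] rot [ 0.001 -0.005 -0.004]
```

Call:
{"op": "drive_tool", "data": {"series": [[0.0, [-0.002, -0.002, 0.005], [0, 0, 0]], [0.0, [-0.002, -0.002, 0.009], [0, 0, 0]], [0.0, [-0.002, -0.002, 0.011], [0, 0, 0]], [0.0, [-0.002, -0.002, 0.012], [0, 0, 0]]]}}

```text
time: 4.88
tool_pos: [0.5427, 0.0276, 0.0989]
ee_rot: [3.142, -0.003, 0.167]
wrist_force: [-0.6, 0.9, 3.0]
width: 0.0004
finger_force: 1.3
```

Call:
{"op": "drive_tool", "data": {"series": [[0.0, [0, 0, 0.002], [0, 0, 0]], [0.0, [0, 0, 0.003], [0, 0, 0]], [0.0, [0, 0, 0.004], [0, 0, 0]]]}}

```text
time: 5.25
tool_pos: [0.5429, 0.0276, 0.0967]
ee_rot: [3.141, -0.003, 0.167]
wrist_force: [-5.1, 0.0, 12.9]
width: 0.0002
finger_force: 6.6
```

Firm stop reached at 12.9 N. I'll withdraw quickly, up and forward.

Call:
{"op": "drive_tool", "data": {"series": [[0.0, [-0.015, 0, -0.05], [0, 0, 0]], [0.0, [-0.05, 0, -0.1], [0, 0, 0]], [0.0, [-0.09, 0, -0.13], [0, 0, 0]], [0.0, [-0.09, 0, -0.13], [0, 0, 0]], [0.0, [-0.09, 0, -0.13], [0, 0, 0]]]}}

```text
time: 5.88
tool_pos: [0.4535, 0.0126, 0.2233]
ee_rot: [-3.141, -0.001, 0.167]
wrist_force: [-1.1, 0.4, -0.4]
width: 0.0004
finger_force: 0.0
```

Call:
{"op": "drive_tool", "data": {"series": [[0.0, [0, 0, 0], [0, 0, 0]], [0.0, [0, 0, 0], [0, 0, 0]], [0.0, [0, 0, 0], [0, 0, 0]], [0.0, [0, 0, 0], [0, 0, 0]], [0.0, [0, 0, 0], [0, 0, 0]]]}}

```text
time: 6.5
tool_pos: [0.4536, 0.0126, 0.2243]
ee_rot: [3.142, -0.002, 0.167]
wrist_force: [0.4, 0.5, 0.3]
width: 0.0004
finger_force: 0.0
```

Call:
{"op": "drive_tool", "data": {"series": [[0.0, [0, 0, 0], [0, 0, 0]], [0.0, [0, 0, 0], [0, 0, 0]], [0.0, [0, 0, 0], [0, 0, 0]], [0.0, [0, 0, 0], [0, 0, 0]], [0.0, [0, 0, 0], [0, 0, 0]]]}}

```text
time: 7.12
tool_pos: [0.4535, 0.0126, 0.2244]
ee_rot: [3.142, -0.002, 0.167]
wrist_force: [-0.5, -0.3, -1.0]
width: 0.0004
finger_force: 0.0
```

Call:
{"op": "drive_tool", "data": {"series": [[0.0, [0, 0, 0], [0, 0, 0]], [0.0, [0, 0, 0], [0, 0, 0]], [0.0, [0, 0, 0], [0, 0, 0]], [0.0, [0, 0, 0], [0, 0, 0]], [0.0, [0, 0, 0], [0, 0, 0]]]}}

```text
time: 7.75
tool_pos: [0.4536, 0.0126, 0.2244]
ee_rot: [3.141, -0.002, 0.167]
wrist_force: [0.4, 0.0, -0.2]
width: 0.0008
finger_force: 0.0
```

Run:
```python
from h import *
import cv2
a,t=.1706,np.array([.5401,-.0506])
move(a,L2W(a,t,np.array([-.02,.076,.2])))
im=imaging.snapshot("wrist")[:,:,::-1]
s=imaging.snapshot("scene")[150:260,180:330,::-1]
cv2.imwrite("pics/m3.png",np.hstack([cv2.resize(im,(400,300)),cv2.resize(s,(400,300))]))
```

```text
tcp [0.4536 0.0126 0.2244] shift [0.0545 0.0007 0.0245] rot [ 0.    -0.002 -0.004]
```

View pics/m3.png

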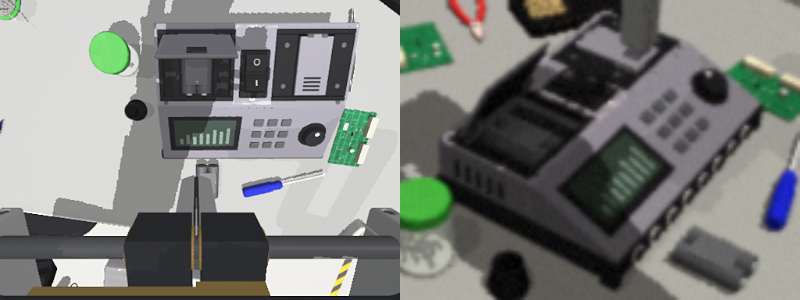

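The hatch stands popped up in both views, the rocker shows the bar half raised, and the card hatch is shut. After another short wait I'll come down in front of the hatch.

Call:
{"op": "drive_tool", "data": {"series": [[0.0, [0, 0.0005, 0], [0, 0, 0]], [0.0, [0, 0.0005, 0], [0, 0, 0]], [0.0, [0, 0.0005, 0.04], [0, 0, 0]], [0.0, [0.03, 0.0005, 0.077], [0, 0, 0]], [0.0, [0.07, 0.0005, 0.077], [0, 0, 0]]]}}

```text
time: 8.48
tool_pos: [0.5206, 0.0239, 0.1435]
ee_rot: [-3.14, 0.006, 0.166]
wrist_force: [0.3, -0.4, -0.5]
width: 0.0004
finger_force: 0.0
```

Run:
```python
from h import *
a,t=.1706,np.array([.5401,-.0506])
move(a,L2W(a,t,np.array([.072,.076,.147])))
```

```text
tcp [0.5206 0.0239 0.1435] shift [ 0.0785  0.0004 -0.0039] rot [-0.002  0.006 -0.004]
```

Call:
{"op": "drive_tool", "data": {"series": [[0.0, [0.015, 0, -0.003], [0, 0, 0]], [0.0, [0.03, 0, -0.003], [0, 0, 0]], [0.0, [0.045, 0, -0.003], [0, 0, 0]], [0.0, [0.057, 0, -0.003], [0, 0, 0]], [0.0, [0.066, 0, -0.003], [0, 0, 0]]]}}

```text
time: 9.1
tool_pos: [0.5885, 0.0348, 0.1506]
ee_rot: [3.142, -0.002, 0.167]
wrist_force: [-0.2, 0.1, -0.4]
width: 0.0003
finger_force: 0.1
```

Call:
{"op": "drive_tool", "data": {"series": [[0.0, [0.005, 0, 0], [0, 0, 0]], [0.0, [0.009, 0, 0], [0, 0, 0]], [0.0, [0.012, 0, 0], [0, 0, 0]], [0.0, [0.012, 0, 0], [0, 0, 0]]]}}

```text
time: 9.6
tool_pos: [0.5988, 0.0365, 0.1505]
ee_rot: [-3.142, 0.001, 0.167]
wrist_force: [-4.3, -1.8, 0.8]
width: 0.0007
finger_force: 1.8
```

Call:
{"op": "drive_tool", "data": {"series": [[0.0, [0.002, 0, 0], [0, 0, 0]], [0.0, [0.002, 0, 0], [0, 0, 0]], [0.0, [-0.01, 0, 0], [0, 0, 0]], [0.0, [-0.05, 0, 0], [0, 0, 0]], [0.0, [-0.1, 0, -0.03], [0, 0, 0]]]}}

```text
time: 10.22
tool_pos: [0.4991, 0.02, 0.1781]
ee_rot: [-3.141, 0.002, 0.167]
wrist_force: [0.1, -0.2, 1.1]
width: 0.0004
finger_force: 0.0
```

Call:
{"op": "drive_tool", "data": {"series": [[0.0, [-0.05, 0, -0.04], [0, 0, 0]], [0.0, [-0.05, 0, -0.04], [0, 0, 0]], [0.0, [-0.05, 0, -0.04], [0, 0, 0]], [0.0, [-0.05, 0, -0.04], [0, 0, 0]], [0.0, [-0.05, 0, -0.04], [0, 0, 0]]]}}

```text
time: 10.85
tool_pos: [0.4519, 0.0119, 0.2187]
ee_rot: [-3.141, 0.001, 0.167]
wrist_force: [-1.0, 0.4, 0.5]
width: 0.0006
finger_force: 0.0
```

Run:
```python
from h import *
import cv2
im=imaging.snapshot("wrist")[:,:,::-1]
s=imaging.snapshot("scene")[150:260,180:330,::-1]
cv2.imwrite("pics/m4.png",np.hstack([cv2.resize(im,(400,300)),cv2.resize(s,(400,300))]))
```

```text
(no output)
```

View pics/m4.png

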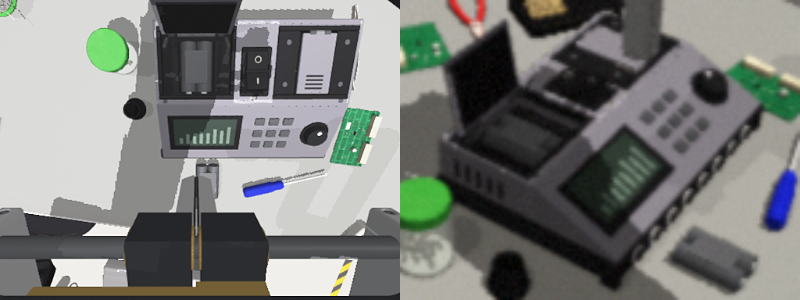

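The hatch now stands leaning back in both views. I'll check its angle numerically before handing in.

Run:
```python
from h import *
a,t=.1706,np.array([.5401,-.0506])
for n,f in(("scene",lambda u,v:((u-180)*400/150+400,(v-150)*300/110)),("wrist",lambda u,v:(u*400/512,v*300/384))):
    c=imaging.get_calibration(n);M=R.from_euler('xyz',c['rotation']).inv()
    for q in(1.08,1.4,1.6,1.75):
        for y in(.119,.033):
            p=M.apply(L2W(a,t,np.array([.074-.072*np.cos(q),y,.074+.072*np.sin(q)]))-c['position'])*[1,-1,-1]
            h=c['intrinsics']@p;print(n,q,y,np.round(f(*(h[:2]/h[2]))))
```

```text
scene 1.08 0.119 [486.  89.]
scene 1.08 0.033 [548.  41.]
scene 1.4 0.119 [465.  73.]
scene 1.4 0.033 [528.  26.]
scene 1.6 0.119 [451.  66.]
scene 1.6 0.033 [515.  20.]
scene 1.75 0.119 [441.  62.]
scene 1.75 0.033 [505.  17.]
wrist 1.08 0.119 [153.  54.]
wrist 1.08 0.033 [239.  54.]
wrist 1.4 0.119 [150.  28.]
wrist 1.4 0.033 [241.  27.]
wrist 1.6 0.119 [148.  10.]
wrist 1.6 0.033 [242.   9.]
wrist 1.75 0.119 [148.  -3.]
wrist 1.75 0.033 [243.  -4.]
```

Run:
```python
import cv2,numpy as np
f=lambda n:cv2.imread(f"pics/{n}.png")
A=cv2.resize(f("m4")[0:170,430:560],None,fx=3,fy=3);B=cv2.resize(f("m4")[0:100,130:260],None,fx=3,fy=3)
for q,ps in((1.6,((451,66),(515,20))),(1.75,((441,62),(505,17)))):
    for x,y in ps: cv2.circle(A,((x-430)*3,y*3),3,(0,0,255) if q<1.7 else (0,255,0),-1)
cv2.imwrite("pics/z4.png",np.hstack([A,cv2.copyMakeBorder(B,0,A.shape[0]-B.shape[0],0,0,cv2.BORDER_CONSTANT)]))
```

```text
(no output)
```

View pics/z4.png

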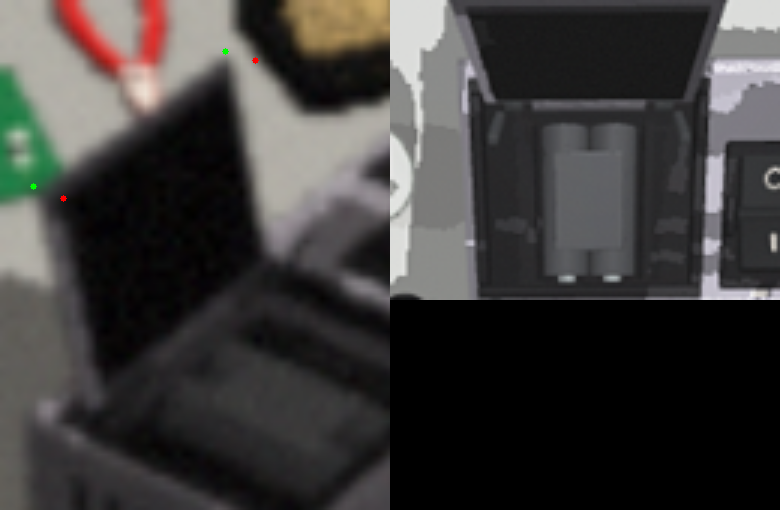

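The hatch corners match the 1.75 rad prediction (green dots), so it's at its stop. Handing in.

```bash
python3 -c "
from bench import robot
print(robot.close_job())"
```

```text
the job is handed in; nothing more can be done
None
```

I handed the job in: the rocker is off, the battery hatch popped up after one press and now leans on its stop at about 1.75 rad, the card hatch is shut, and I saw nothing lying about disturbed (the hand-in gave no verdict).

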